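Pull out the sprung cup tray and stack the component cups

ROBOT

A 6-joint arm with a two-finger parallel gripper is mounted at the origin on the work surface. World frame = base frame: x ahead of the robot, y to its left, z up, the work surface at z = 0. Lengths are in m, angles in rad, forces in N, time in s.
With the tool pointing down it reaches from about 0.25 to 0.775 m from the base axis. Payload 4 kg.
Tool frame: the origin (TCP) lies between the finger pads; the fingertips stand 17 mm ahead of it and the grasp point (between the pads) lies 2 mm behind it (nose_length is the z of the fingertips in the tool frame, in m); z points along the fingers, y is the line along which they close (so a half turn about z gives the same grasp; the last joint's range is limited). The gripper opens to 85 mm and grips with 20 to 120 N. Pads are 22 mm wide; open, the fingers measure 114 mm over their backs; the gripper's body (76 mm by 85 mm) begins 54 mm behind the grasp point. The pads swing forward as they close: fully open they stand 13 mm farther back than shut.
Start: joints at [1.193, 0.087, 1.371, -0, 1.684, -0.103], TCP at [0.149, 0.529, 0.248] pointing down, gripper open.
Joint ranges: [-3.1, 3.1], [-0.76, 2.03], [0.27, 2.55], [-1.08, 4.22], [0.17, 2.65], [-2.57, 2.57]. Speed limits (rad/s): [2.79, 2.79, 3.14, 3.14, 3.14, 3.14].

INTERFACE

Orientations are given as a unit quaternion [x, y, z, w].
In Python, from workcell import get_state, snapshot, job_done, nose_length gives the robot as it stands.
- The arm moves only by the tool drive_tool, never from a script. Its argument "series" is a list of rows, each a list of 3 entries, a list of its own where there are three numbers: the shift along the tool's x, y, z in units of 25 mm (1.0 is 25 mm), then the turn, a rotation vector about the tool's x, y, z in degrees, then the gripper's target within -1 to 1 (shut at 1, half-way at 0, fully open at -1). A call has exactly 8 rows; each row shifts and turns the commanded pose from where the row before left it, along the tool's axes as they then stand; what a row does not reach is not made up. A row lasts 1/8 s, in which the tool goes at most 62.5 mm and 10.7 degrees, less where a joint would pass 70% of its speed; a pose out of reach is approached as far as the arm can. A call is refused whole if a number of a shift passes 1 or a number of a turn 10.7, either way. A call with a gripper value outside its range is refused whole. The fingers move at their own pace and stop on an object; the grip force is fixed at half the most. Time passes only in rows, so rows that do not move let the fingers close, or fill a call up. It gives the time, the measured TCP pose, the force, the opening and the grip force at its end, in the units of the state.
- get_state(): the state, without advancing time (a new reading comes with each control period).
- snapshot(name): name is "scene" or "top" or "wrist"; returns a dict with "img" (420x560x3 uint8, red, green, blue), "fx", "fy", "cx", "cy" (pixels), "R" (3x3) and "t" (3): a world point X has camera coordinates R X + t; the wrist camera has in their place "T_tool_cam" (4x4, takes a point from camera to tool coordinates, whose origin is the TCP and whose axes are the flange's). Camera axes: x right, y down, z forward; pixel columns grow to the right and rows downward; lengths in m; the calibration is good to about 2 mm. The wrist camera is an equidistant fisheye: a pixel r from the principal point sees the ray r / f radians off the axis. A picture is of the moment at which its call begins: read the wrist's pose just before it. There is no depth.
- job_done(): hands the job in; it is judged then, once.
The state is a dict: "clock": time; "joint_pos": joint angles; "dq": joint speeds; "effort": joint torques, N m; "eef_pos": TCP position; "orientation": TCP orientation; "contact_force": force on the tool from outside, world axes, zero at the start; "wrist_torque": the same for the moment, N m; "finger_gap": finger opening in m; "gripper_force": force on a finger pad.
Only numpy, scipy, OpenCV 4.12 (cv2) and the standard library are available. Lean on these libraries where they do the work, as an engineer would, in place of code of your own. Each camera call takes 0.05 s, during which the arm holds its last target. There are 200 camera calls.

TASK

Pull the tray of the low drawer unit out by its black knob, against its spring, all the way to its stop so that it stays out. Then nest the two aluminium cups standing loose on the bench, one after the other, in the cup that stands in the tray, so that all three make one upright, fully seated stack inside the tray; lower them in rather than drop them. Leave the pump bottle, the tin, the loupe and the screwdriver where they are.

Things in the scene. Friction and masses are not known exactly. Their poses are not given: they have to be found in the camera images.
- tray (a joint): Travel of the tray of the drawer unit: 0 = shut, 0.100 m = fully out at its stop. An over-centre spring pulls it shut with about 4.5 N at 0, falling to nothing at 0.075 m; beyond that the spring pushes it outward (about 1.5 N at the stop) and it stays out by itself. Let go before 0.075 m it runs back shut.
- knob (a point): Centre of the black knob head in the middle of the tray's front: a disc 28 dia and 16 thick, its axis along the unit's x, on a 12 dia stem; the back of the head is 20 from the tray front. 36 above the bench; shut, 109 in front of the unit's origin. Tray slides out along this point's -x. Pinch it along y from above.
- unit: Low white steel drawer unit, fixed to the bench, 150 (x) by 130 (y) by 64 high. Origin: centre of its underside; its front faces its own -x.  Shut, the tray's grey front panel (128 wide, from 3 to 59 above the bench) is in front of the unit's face, its outer side 81 in front of the origin and its inner side 75; fully out these are 181 and 175.
- tray_floor (a point): Centre of the tray's inner floor, 6 above the bench, axes as the unit's; moves with the tray. The floor is aluminium, 133 long in x (68 either side of this point at most) by 108 wide in y, side and back walls rise 14 above it, the grey front panel 53.
- tray_cup: Stepped round aluminium cup, 44 high, 3 wall, open top, upright, 50-100 g. Body 40 dia at the foot, 55 at 28 up; above that a straight lip band 64 dia outside, 58 inside, 28 to 44 above the foot (grip here). Nested in an equal cup, its step sits on the other's rim: 16 higher, 1.5 play. Origin: centre of underside. Stands loose in the tray, under the unit's roof until the tray is out.
- cup_a: Stepped round aluminium cup, 44 high, 3 wall, open top, upright, 50-100 g. Body 40 dia at the foot, 55 at 28 up; above that a straight lip band 64 dia outside, 58 inside, 28 to 44 above the foot (grip here). Nested in an equal cup, its step sits on the other's rim: 16 higher, 1.5 play. Origin: centre of underside. Stands loose on the bench at the start.
- cup_b: Stepped round aluminium cup, 44 high, 3 wall, open top, upright, 50-100 g. Body 40 dia at the foot, 55 at 28 up; above that a straight lip band 64 dia outside, 58 inside, 28 to 44 above the foot (grip here). Nested in an equal cup, its step sits on the other's rim: 16 higher, 1.5 play. Origin: centre of underside. Stands loose on the bench at the start.
- bottle: Bystander: turquoise pump bottle with square body 46 by 46 by 90 high and steel pump cap 36 dia, 138 high in all. Origin: centre of its underside.
- tin: Bystander: closed steel tin, 54 dia, 55 high. Origin: centre of its underside.
- loupe: Bystander: black eyepiece loupe, 38 dia, 28 high, standing loose on top of the drawer unit. Origin: centre of its underside.
- driver: Bystander: red-handled screwdriver, 150 long, lying on the bench beside the unit. It lies along its x; origin below its axis.
- bin_a: Grey open parts bin, fixed on the bench on the robot's left, 240 (x) by 100 (y) by 45 high. Origin: centre of its underside. An obstacle only.
- bin_b: The same parts bin, on the robot's right. An obstacle only.
Things that resemble listed ones, but are neither listed nor needed, are in the scene too. What is shaped like the cup_b but brown is not meant.

How it is judged:
By the outcome, as a careful person would: the job done as asked, in the order asked, and still so for the second after the job is handed in, with the robot touching nothing.
It also fails if it takes over 72 s, if anything falls off the work surface, if the arm or the gripper's body presses on something with over 40 N, if the wrist force passes 120 N, or if a joint passes its speed limit or range.

## Working session

There is one attempt and no reset: what is moved stays moved. The work goes in short steps, Python scripts to look and compute and a tool call to move; the robot and the scene stay as the last step left them, time stands still between calls to the robot, and variables do not carry over. Pictures are saved under pics/ and viewed, at most 10 in all, crops included, and the job is handed in when it is done.

Besides the shell and the picture viewer there is one more tool, called as name([rows], argument=value, ...), one row to a line, values as JSON. drive_tool: Moves the arm, as the interface text tells. Its arguments: {"type":"object","properties":{"series":{"type":"array"}},"required":["series"]}

```bash
mkdir -p pics; cat > h.py <<'E'
import numpy as np, cv2, pickle
from scipy.spatial.transform import Rotation as Ro
from workcell import get_state, snapshot, job_done, nose_length
def save(n,s): cv2.imwrite(f'pics/{n}.png',s['img'][:,:,::-1]); pickle.dump(s,open(f'pics/{n}.pkl','wb'))
def load(n): return pickle.load(open(f'pics/{n}.pkl','rb'))
def at(s,u,v,z):
    R=np.array(s['R']);t=np.array(s['t']);d=R.T@np.array([(u-s['cx'])/s['fx'],(v-s['cy'])/s['fy'],1]);c=-R.T@t
    return c+d*(z-c[2])/d[2]
def px(s,X):
    c=np.array(s['R'])@np.array(X)+np.array(s['t']); return [s['fx']*c[0]/c[2]+s['cx'],s['fy']*c[1]/c[2]+s['cy']]
E
python3 - <<'E'
from h import *
a=snapshot('scene');b=snapshot('top');save('scene',a);save('top',b)
st=get_state();print(st['eef_pos'],st['orientation'],st['clock'],nose_length)
E
```

```text
[0.14907095 0.52897337 0.24720104] [ 1.36960000e-01  9.90576015e-01 -1.01924061e-03 -2.80426090e-04] 0.1 0.017
```

View pics/scene.png

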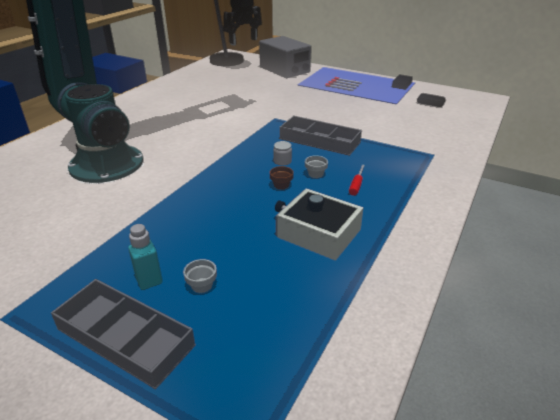

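View pics/top.png

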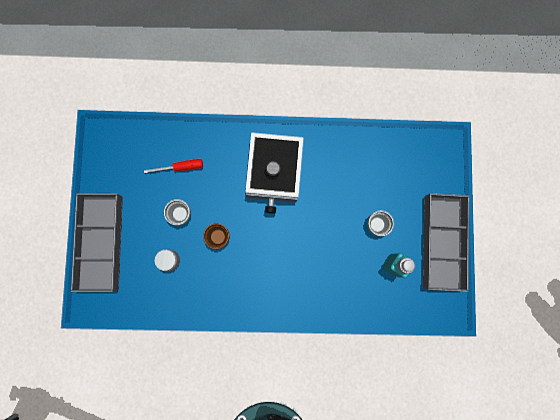

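```bash
python3 - <<'E'
from h import *
b=load('top')
im=b['img'][125:285,140:410,::-1];cv2.imwrite('pics/crop.png',cv2.resize(im,None,fx=2.96,fy=2.96,interpolation=cv2.INTER_CUBIC))
for n,u,v,z in [('cupL',177,212,.044),('cupR',380,223,.044),('brown',216,236,.044),('tin',165,260,.055),('knob',270,210,.04),('r1',252,133,.064),('r2',303,137,.064),('r3',299,199,.064),('r4',246,195,.064),('bottle',406,266,.138)]: print(n,at(b,u,v,z).round(4))
E
```

```text
cupL [0.5622 0.2408 0.044 ]
cupR [ 0.5476 -0.2629  0.044 ]
brown [0.5054 0.1426 0.044 ]
tin [0.4439 0.2616 0.055 ]
knob [0.5736 0.0117 0.04  ]
r1 [0.762  0.0612 0.064 ]
r2 [ 0.7557 -0.0658  0.064 ]
r3 [ 0.5997 -0.0586  0.064 ]
r4 [0.6061 0.0712 0.064 ]
bottle [ 0.4428 -0.2988  0.138 ]
```

View pics/crop.png

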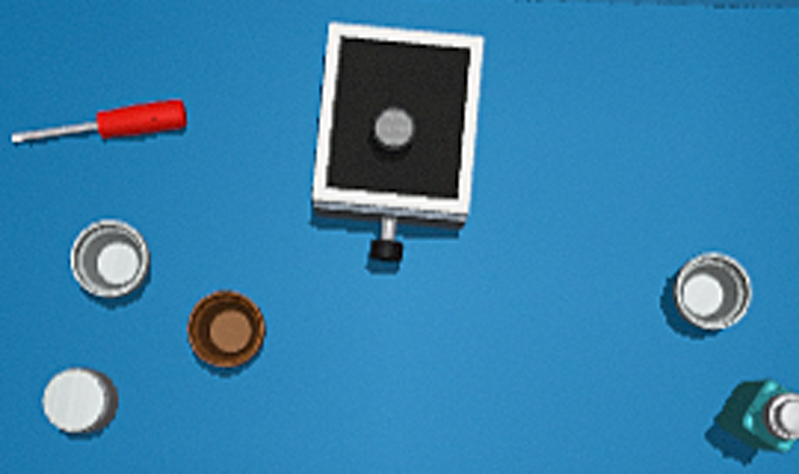

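Candidates: grey open cups at top-picture px (177,212) and (381,223) are the ones wanted. The brown cup (216,236) is the decoy and the closed disc (165,260) is the tin. The crop shows both chosen cups as open aluminium. The knob is at (270,210).

```bash
cat >> h.py <<'E'
def plan(X,yaw):  # shift in tool axes (units of 25mm) & yaw turn (about tool z, deg); yaw = wanted angle of unit x
    s=get_state();R=Ro.from_quat(s['orientation']);M=R.as_matrix()
    W=np.array([[-np.cos(yaw),-np.sin(yaw),0],[-np.sin(yaw),np.cos(yaw),0],[0,0,-1]]).T
    W=np.column_stack([[-np.cos(yaw),-np.sin(yaw),0],[-np.sin(yaw),np.cos(yaw),0],[0,0,-1]])
    d=np.array(X)-s['eef_pos']
    print('cur tool',(M.T@d/.025).round(2),'aligned',(W.T@d/.025).round(2),'turn',np.degrees(Ro.from_matrix(M.T@W).as_rotvec()).round(2),'t',round(s['clock'],2),'gap',round(s['finger_gap'],4))
E
python3 - <<'E'
from h import *
b=load('top')
f=lambda x,y,z:at(b,140+x/2.96-.33,125+y/2.96-.33,z)
c=[f(329,23,.064),f(484,37,.064),f(467,213,.064),f(313,200,.064)]
print(np.round(c,4)); m=np.mean(c,0)
e=c[0]+c[1]-c[2]-c[3];yaw=np.arctan2(e[1],e[0]);e2=c[0]+c[3]-c[1]-c[2];print('yaw',yaw,np.arctan2(-e2[0],e2[1]),'unit',m, np.linalg.norm(e)/2,np.linalg.norm(e2)/2)
k=f(386,250,.045);ux=np.array([np.cos(yaw),np.sin(yaw),0]);print('knob',k,'pred',m-.109*ux)
print(f(110,260,.044),f(713,291,.044))
K=(m-.109*ux);K[2]=.12;plan(K,yaw)
E
```

```text
[[ 0.7634  0.0642  0.064 ]
 [ 0.7552 -0.0662  0.064 ]
 [ 0.6055 -0.0547  0.064 ]
 [ 0.6129  0.0728  0.064 ]]
yaw -0.06701493905047146 -0.06028802818332985 unit [0.68424824 0.0040051  0.064     ] 0.15044352630017632 0.12918388549031665
knob [0.57516042 0.01151652 0.045     ] pred [0.57549291 0.01130426 0.064     ]
[0.56095703 0.24113834 0.044     ] [ 0.54765533 -0.26428135  0.044     ]
cur tool [-22.04 -15.29   5.11] aligned [-18.41 -19.52   5.09] turn [ -0.12  -0.03 -11.9 ] t 0.1 gap 0.0852
```

drive_tool([
  [[0,0,0],[0,0,-6],-1],
  [[0,0,0],[0,0,-6],-1],
  [[-0.92,-0.98,0],[0,0,0],-1],
  [[-0.92,-0.98,0],[0,0,0],-1],
  [[-0.92,-0.98,0],[0,0,0],-1],
  [[-0.92,-0.98,0],[0,0,0],-1],
  [[-0.92,-0.98,0],[0,0,0],-1],
  [[-0.92,-0.98,0],[0,0,0],-1],
])

```text
clock: 1.1
eef_pos: [0.2777, 0.3726, 0.2478]
orientation: [0.033, 0.999, -0.0, -0.0]
contact_force: [0.4, 0.1, 0.5]
finger_gap: 0.0854
gripper_force: 0.0
```

drive_tool([
  [[-0.92,-0.98,0.2],[0,0,0],-1],
  [[-0.92,-0.98,0.2],[0,0,0],-1],
  [[-0.92,-0.98,0.2],[0,0,0],-1],
  [[-0.92,-0.98,0.2],[0,0,0],-1],
  [[-0.92,-0.98,0.2],[0,0,0],-1],
  [[-0.92,-0.98,0.2],[0,0,0],-1],
  [[-0.92,-0.98,0.2],[0,0,0],-1],
  [[-0.92,-0.98,0.2],[0,0,0],-1],
])

```text
clock: 2.1
eef_pos: [0.4485, 0.1651, 0.2076]
orientation: [0.033, 0.999, -0.0, -0.0]
contact_force: [0.5, 0.7, -0.0]
finger_gap: 0.0853
gripper_force: 0.0
```

```bash
python3 - <<'E'
from h import *
plan([.5753,.0114,.12],-.064);print(get_state()['eef_pos'])
E
```

```text
cur tool [-5.47 -5.8   3.5 ] aligned [-5.46 -5.81  3.5 ] turn [-0.01 -0.05 -0.08] t 2.1 gap 0.0853
[0.44846886 0.16508315 0.20760984]
```

drive_tool([
  [[-0.9,-0.97,0.5],[0,0,0],-1],
  [[-0.9,-0.97,0.5],[0,0,0],-1],
  [[-0.9,-0.97,0.5],[0,0,0],-1],
  [[-0.9,-0.97,0.5],[0,0,0],-1],
  [[-0.9,-0.97,0.5],[0,0,0],-1],
  [[-0.9,-0.96,0.5],[0,0,0],-1],
  [[0,0,0.5],[0,0,0],-1],
  [[0,0,0],[0,0,0],-1],
])

```text
clock: 3.1
eef_pos: [0.5719, 0.0127, 0.1187]
orientation: [0.033, 0.999, 0.0, -0.002]
contact_force: [-0.2, 0.0, -0.2]
finger_gap: 0.0856
gripper_force: 0.0
```

```bash
python3 - <<'E'
from h import *
st=get_state();s=snapshot('wrist');save('w1',s);print(st['eef_pos']);plan([.5753,.0114,.036],-.064)
print(s['T_tool_cam'],s['fx'],s['cx'],s['cy'])
E
```

```text
[0.5719024  0.01270221 0.11872562]
cur tool [-0.13 -0.06  3.35] aligned [-0.12 -0.06  3.36] turn [ 0.03 -0.14 -0.05] t 3.15 gap 0.0852
[[-4.02942183e-04 -9.55555296e-01 -2.94811659e-01  7.57864260e-02]
 [ 9.99999498e-01 -6.55394255e-04  7.57512344e-04 -4.60235203e-04]
 [-9.17062800e-04 -2.94811206e-01  9.55555081e-01 -1.25877451e-01]
 [ 0.00000000e+00  0.00000000e+00  0.00000000e+00  1.00000000e+00]] 325.19226210127806 281.75290213893555 210.8172471983019
```

View pics/w1.png

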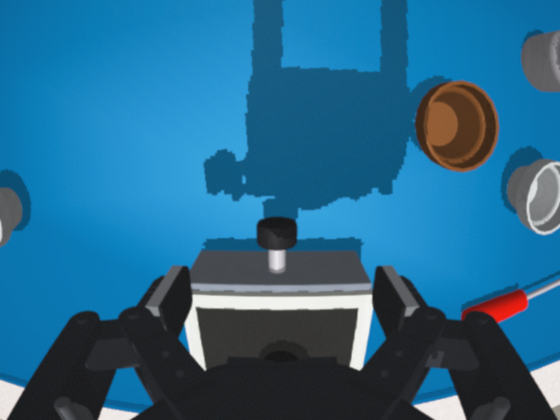

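The knob head is centred at about (276,233) between the open pads, whose tips are at about (185,270) and (378,270), with the tray front below it.

```bash
cat >> h.py <<'E'
def wpx(s,P):  # tool point -> wrist pixel
    T=np.array(s['T_tool_cam']);c=T[:3,:3].T@(np.array(P)-T[:3,3]);r=np.hypot(c[0],c[1]);th=np.arctan2(r,c[2])
    return np.array([s['cx']+s['fx']*th*c[0]/r,s['cy']+s['fy']*th*c[1]/r]).round(1)
def wat(s,st,u,v,z):  # wrist pixel -> world at height z
    T=np.array(s['T_tool_cam']);a=np.array([(u-s['cx'])/s['fx'],(v-s['cy'])/s['fy']]);th=np.linalg.norm(a)
    d=np.append(a/th*np.sin(th),np.cos(th));M=Ro.from_quat(st['orientation']).as_matrix()
    c=np.array(st['eef_pos'])+M@T[:3,3];d=M@T[:3,:3]@d
    return (c+d*(z-c[2])/d[2]).round(4)
E
python3 - <<'E'
from h import *
s=load('w1');st=get_state()
print('head centre-top front/back edges', wat(s,st,276,217,.05),wat(s,st,276,247,.036),'roof front corners',wat(s,st,193,294,.059),wat(s,st,366,294,.059))
M=Ro.from_quat(st['orientation']).as_matrix()
e=np.array([np.cos(-.064),np.sin(-.064),0])
for dx in(-.008,.008):
  for dz in (.05,.036,.022): print(dx,dz,wpx(s,M.T@(np.array([.5753,.0114,0])+dx*e+[0,0,dz]-st['eef_pos'])))
for z in (.017,.008,.004,-.02): print('tip',z,[wpx(s,[x,.0425,z]) for x in (.011,-.011)])
E
```

```text
head centre-top front/back edges [0.5607 0.0098 0.05  ] [0.5874 0.0077 0.036 ] roof front corners [ 0.6097 -0.0508  0.059 ] [0.6174 0.0676 0.059 ]
-0.008 0.05 [280.  226.6]
-0.008 0.036 [280.1 219.7]
-0.008 0.022 [280.1 213.5]
0.008 0.05 [280.1 249.5]
0.008 0.036 [280.1 241.4]
0.008 0.022 [280.2 234.2]
tip 0.017 [array([368.7, 250.9]), array([364.2, 289.2])]
tip 0.008 [array([373.3, 258.7]), array([368.2, 298.4])]
tip 0.004 [array([375.5, 262.4]), array([370.1, 302.7])]
tip -0.02 [array([391. , 288.9]), array([382.9, 332.7])]
```

drive_tool([
  [[-0.12,-0.16,0.7],[0,0,0],-1],
  [[0,0,0.7],[0,0,0],-1],
  [[0,0,0.7],[0,0,0],-1],
  [[0,0,0.7],[0,0,0],-0.3],
  [[0,0,0.59],[0,0,0],0.3],
  [[0,0,0],[0,0,0],1],
  [[0,0,0],[0,0,0],1],
  [[0,0,0],[0,0,0],1],
])

```text
clock: 4.15
eef_pos: [0.5753, 0.0089, 0.035]
orientation: [0.033, 0.999, 0.001, -0.001]
contact_force: [0.6, 3.2, -8.9]
finger_gap: 0.0264
gripper_force: 59.3
```

drive_tool([
  [[0.3,0,0],[0,0,0],1],
  [[0.6,0,0],[0,0,0],1],
  [[0.6,0,0],[0,0,0],1],
  [[0.6,0,0],[0,0,0],1],
  [[0.6,0,0],[0,0,0],1],
  [[0.6,0,0],[0,0,0],1],
  [[0.5,0,0],[0,0,0],1],
  [[0.2,0,0],[0,0,0],1],
])

```text
clock: 5.15
eef_pos: [0.4754, 0.0154, 0.0351]
orientation: [0.033, 0.999, 0.001, 0.0]
contact_force: [11.2, 5.2, -22.1]
finger_gap: 0.0263
gripper_force: 60.2
```

drive_tool([
  [[0,0,0],[0,0,0],-0.2],
  [[0,0,0],[0,0,0],-0.5],
  [[0,0,-0.4],[0,0,0],-0.8],
  [[0,0,-1],[0,0,0],-1],
  [[0,0,-1],[0,0,0],-1],
  [[0,0,-1],[0,0,0],-1],
  [[0,0,-1],[0,0,0],-1],
  [[0,0,-1],[0,0,0],-1],
])

```text
clock: 6.15
eef_pos: [0.4768, 0.0143, 0.1737]
orientation: [0.033, 0.999, -0.0, 0.001]
contact_force: [0.2, -0.5, 0.1]
finger_gap: 0.0851
gripper_force: 0.0
```

```bash
python3 - <<'E'
from h import *
st=get_state();s=snapshot('wrist');save('w2',s);b=snapshot('top');save('top2',b)
pickle.dump(st,open('pics/st2.pkl','wb'))
plan([.561,.241,.18],-.064)
im=np.vstack([cv2.resize(s['img'][60:420,100:460],(400,400)),]);c=cv2.resize(b['img'][165:265,230:330],(400,400),interpolation=cv2.INTER_CUBIC)
cv2.imwrite('pics/v2.png',np.hstack([im,c])[:,:,::-1])
E
```

```text
cur tool [-2.69  9.27 -0.14] aligned [-2.7   9.26 -0.16] turn [-0.03  0.54 -0.09] t 6.25 gap 0.0853
```

View pics/v2.png

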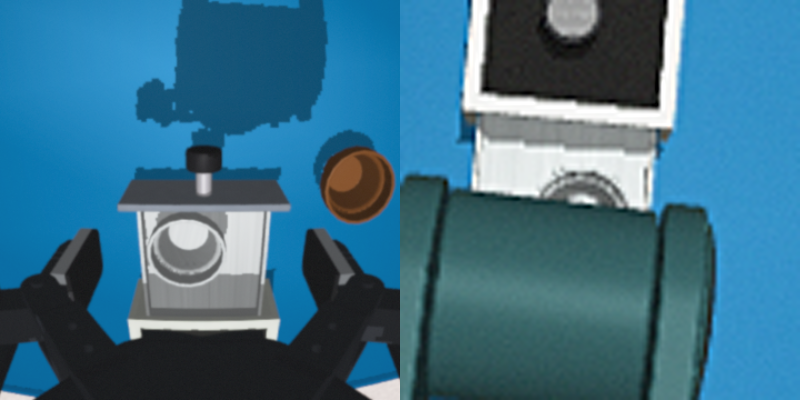

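The left half shows the tray out with its cup; the rim is centred at crop (186,247), which is wrist px (267,282). The knob and grey front lie ahead of it.

drive_tool([
  [[-0.3,0.98,0],[0,0,0],-1],
  [[-0.3,0.98,0],[0,0,0],-1],
  [[-0.3,0.98,0],[0,0,0],-1],
  [[-0.3,0.98,0],[0,0,0],-1],
  [[-0.3,0.98,0],[0,0,0],-1],
  [[-0.3,0.98,0],[0,0,0],-1],
  [[-0.3,0.98,0],[0,0,0],-1],
  [[-0.3,0.98,0],[0,0,0],-1],
])

```text
clock: 7.25
eef_pos: [0.5491, 0.2069, 0.1705]
orientation: [0.033, 0.999, -0.0, -0.0]
contact_force: [1.0, -0.0, 0.1]
finger_gap: 0.0857
gripper_force: 0.0
```

drive_tool([
  [[-0.3,0.98,0.5],[0,0,0],-1],
  [[0,0.44,0.5],[0,0,0],-1],
  [[0,0,0.5],[0,0,0],-1],
  [[0,0,0.5],[0,0,0],-1],
  [[0,0,0],[0,0,0],-1],
  [[0,0,0],[0,0,0],-1],
  [[0,0,0],[0,0,0],-1],
  [[0,0,0],[0,0,0],-1],
])

```text
clock: 8.25
eef_pos: [0.5591, 0.2413, 0.1218]
orientation: [0.033, 0.999, 0.0, 0.001]
contact_force: [0.6, 0.2, 0.2]
finger_gap: 0.0853
gripper_force: 0.0
```

```bash
cat >> h.py <<'E'
def rim(s,st,g,z,r=.032):  # refine cup rim centre near guess g: fit outer+inner circles to image gradient
    from scipy.ndimage import gaussian_filter
    im=s['img'].astype(float);G=gaussian_filter(sum(np.hypot(cv2.Sobel(im[:,:,k],-1,1,0),cv2.Sobel(im[:,:,k],-1,0,1)) for k in range(3)),.7)
    M=Ro.from_quat(st['orientation']).as_matrix();a=np.linspace(0,2*np.pi,72,endpoint=False);best=[]
    for dx in np.arange(-.02,.0201,.001):
        for dy in np.arange(-.02,.0201,.001):
            sc=0
            for rr in (r,r-.003):
                for t in a:
                    p=wpx(s,M.T@(np.array([g[0]+dx+rr*np.cos(t),g[1]+dy+rr*np.sin(t),z])-st['eef_pos'])).round().astype(int)
                    if 0<=p[0]<560 and 0<=p[1]<420: sc+=min(G[p[1],p[0]],250)
            best.append((sc,g[0]+dx,g[1]+dy))
    best.sort(reverse=True);return np.round(best[:4],4)
E
python3 - <<'E'
from h import *
st=get_state();s=snapshot('wrist');save('w3',s);b=snapshot('top');save('top3',b);pickle.dump(st,open('pics/st3.pkl','wb'))
print(st['eef_pos']);print(rim(s,st,[.561,.241],.044))
s2=load('w2');st2=pickle.load(open('pics/st2.pkl','rb'));g=wat(s2,st2,267.4,282.3,.05);print(g,rim(s2,st2,g,.05))
im=cv2.resize(s['img'][60:420,100:460],(400,400));c=cv2.resize(b['img'][165:265,230:330],(400,400),interpolation=cv2.INTER_CUBIC)
cv2.imwrite('pics/v3.png',np.hstack([im,c])[:,:,::-1])
E
```

```text
[0.55912823 0.24125744 0.1217615 ]
[[3.43454792e+04 5.62000000e-01 2.40000000e-01]
 [3.42095015e+04 5.63000000e-01 2.40000000e-01]
 [3.37959917e+04 5.62000000e-01 2.39000000e-01]
 [3.34110506e+04 5.62000000e-01 2.41000000e-01]]
[ 0.5431 -0.003   0.05  ] [[ 3.47039125e+04  5.49100000e-01 -5.00000000e-03]
 [ 3.43899410e+04  5.49100000e-01 -4.00000000e-03]
 [ 3.42573355e+04  5.49100000e-01 -6.00000000e-03]
 [ 3.40535736e+04  5.49100000e-01 -3.00000000e-03]]
```

View pics/v3.png

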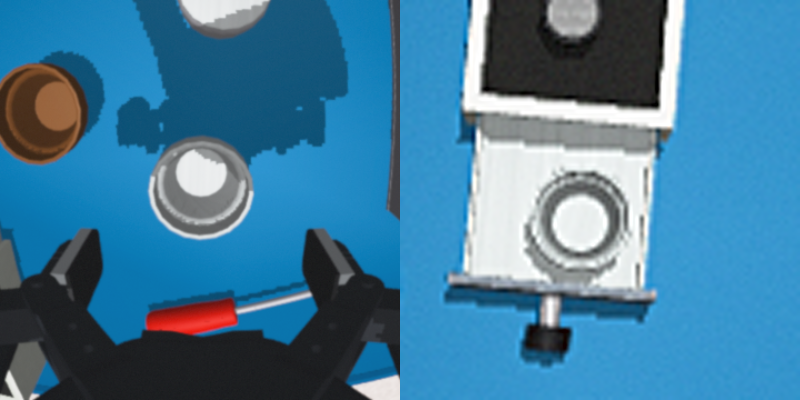

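```bash
python3 - <<'E'
from h import *
b=load('top3');print(at(b,275.5,219.5,.05),at(b,290-1,165+300/4,.059))
s=load('w3');st=pickle.load(open('pics/st3.pkl','rb'));print(wat(s,st,281,229,.044))
plan([.562,.240,.037],-.064)
E
```

```text
[ 0.54919773 -0.00250172  0.05      ] [ 0.49909174 -0.03644479  0.059     ]
[0.5589 0.2405 0.044 ]
cur tool [-0.12 -0.05  3.38] aligned [-0.12 -0.04  3.38] turn [ 0.02  0.04 -0.08] t 8.35 gap 0.0855
```

The tray has stayed out; cup A is right between the pads at crop (201,188), and the tray cup's rim is at crop (583,219), clear of the roof.

drive_tool([
  [[-0.12,-0.04,0.8],[0,0,0],-1],
  [[0,0,0.8],[0,0,0],-1],
  [[0,0,0.8],[0,0,0],-1],
  [[0,0,0.7],[0,0,0],-1],
  [[0,0,0.28],[0,0,0],-1],
  [[0,0,0],[0,0,0],-0.2],
  [[0,0,0],[0,0,0],0.5],
  [[0,0,0],[0,0,0],0.5],
])

```text
clock: 9.35
eef_pos: [0.5624, 0.2403, 0.0376]
orientation: [0.033, 0.999, 0.0, 0.001]
contact_force: [-1.2, -1.1, -0.4]
finger_gap: 0.0612
gripper_force: 66.3
```

```bash
python3 - <<'E'
from h import *
st=get_state();s=snapshot('wrist');save('w4',s);pickle.dump(st,open('pics/st4.pkl','wb'))
print(st['eef_pos'],st['finger_gap'],st['gripper_force'],st['contact_force']);print(rim(s,st,[.561,.24],.044))
for z in (.017,.012,.008,.004): print('tip',z,[wpx(s,[x,.032,z]) for x in (.011,-.011)])
plan([.549,-.0035,.15],-.064)
E
```

```text
[0.56236158 0.24029146 0.03760042] 0.061180693968854415 66.32193866651505 [-1.19964617 -1.07395875 -0.38407877]
[[3.22050882e+04 5.63000000e-01 2.40000000e-01]
 [3.12408991e+04 5.62000000e-01 2.40000000e-01]
 [2.88613065e+04 5.63000000e-01 2.39000000e-01]
 [2.76170227e+04 5.62000000e-01 2.39000000e-01]]
tip 0.017 [array([348.1, 251.3]), array([344.6, 290. ])]
tip 0.012 [array([350. , 255.6]), array([346.3, 295. ])]
tip 0.008 [array([351.7, 259.2]), array([347.7, 299.3])]
tip 0.004 [array([353.4, 263. ]), array([349.1, 303.7])]
cur tool [-0.11 -9.76 -4.51] aligned [-0.09 -9.76 -4.5 ] turn [ 0.04  0.09 -0.07] t 9.4 gap 0.0613
```

View pics/w4.png

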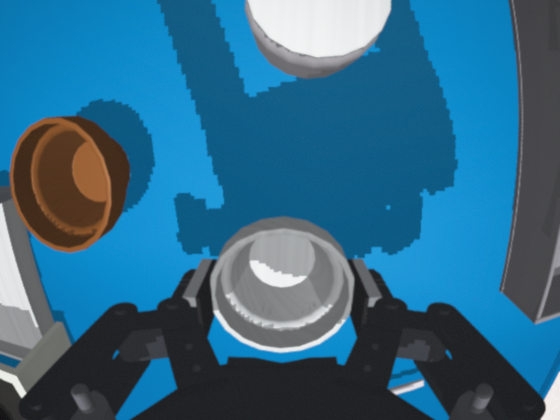

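Cup A is held centred between the pads; its rim is centred at about (283,285).

drive_tool([
  [[0,0,-0.3],[0,0,0],0.5],
  [[0,0,-0.7],[0,0,0],0.5],
  [[0,0,-1],[0,0,0],0.5],
  [[0,-0.2,-1],[0,0,0],0.5],
  [[0,-0.5,-1],[0,0,0],0.5],
  [[-0.02,-0.9,-0.5],[0,0,0],0.5],
  [[-0.02,-0.9,0],[0,0,0],0.5],
  [[-0.02,-0.9,0],[0,0,0],0.5],
])

```text
clock: 10.4
eef_pos: [0.557, 0.1532, 0.1481]
orientation: [0.033, 0.999, -0.0, -0.001]
contact_force: [-0.5, -0.4, -0.1]
finger_gap: 0.0608
gripper_force: 66.5
```

drive_tool([
  [[0,-0.9,0],[0,0,0],0.5],
  [[0,-0.9,0],[0,0,0],0.5],
  [[0,-0.9,0],[0,0,0],0.5],
  [[0,-0.9,0],[0,0,0],0.5],
  [[0,-0.9,0],[0,0,0],0.5],
  [[0,-0.9,0],[0,0,0],0.5],
  [[0,-0.6,0],[0,0,0],0.5],
  [[0,-0.26,0],[0,0,0],0.5],
])

```text
clock: 11.4
eef_pos: [0.5469, -0.0022, 0.1483]
orientation: [0.033, 0.999, 0.0, -0.001]
contact_force: [-0.9, -0.1, -0.7]
finger_gap: 0.0613
gripper_force: 66.5
```

```bash
python3 - <<'E'
from h import *
st=get_state();s=snapshot('wrist');save('w5',s);pickle.dump(st,open('pics/st5.pkl','wb'))
print(st['eef_pos'],st['finger_gap'],st['contact_force']);e=st['eef_pos'];print('held',rim(s,st,e,e[2]+.0064)[:2]);print('tray',rim(s,st,[.549,-.0035],.05))
plan([.549,-.0035,.062],-.064)
E
```

```text
[ 0.54685829 -0.00221886  0.14830429] 0.061324585603532024 [-0.92948965 -0.14185382 -0.72821397]
held [[ 3.10184154e+04  5.46900000e-01 -2.20000000e-03]
 [ 2.98937049e+04  5.46900000e-01 -3.20000000e-03]]
tray [[ 2.32635702e+04  5.47000000e-01 -3.50000000e-03]
 [ 2.30976248e+04  5.48000000e-01 -3.50000000e-03]
 [ 2.30670814e+04  5.48000000e-01 -4.50000000e-03]
 [ 2.25550594e+04  5.47000000e-01 -4.50000000e-03]]
cur tool [-0.09 -0.04  3.46] aligned [-0.08 -0.04  3.46] turn [-0.02 -0.06 -0.17] t 11.45 gap 0.0612
```

View pics/w5.png

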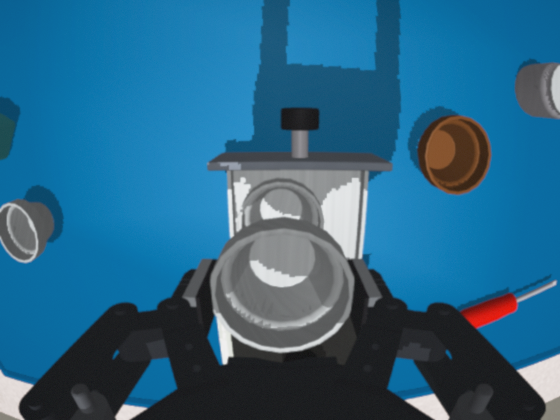

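The tray cup at about (283,205) lines up behind the held cup (283,285), so I can lower.

drive_tool([
  [[-0.05,-0.06,0.7],[0,0,0],0.5],
  [[0,0,0.7],[0,0,0],0.5],
  [[0,0,0.5],[0,0,0],0.5],
  [[0,0,0.4],[0,0,0],0.5],
  [[0,0,0.3],[0,0,0],0.5],
  [[0,0,0.3],[0,0,0],0.5],
  [[0,0,0.2],[0,0,0],0.5],
  [[0,0,0.2],[0,0,0],0.5],
])

```text
clock: 12.45
eef_pos: [0.5489, -0.0026, 0.0666]
orientation: [0.033, 0.999, 0.0, 0.0]
contact_force: [-0.7, -0.1, 0.2]
finger_gap: 0.0614
gripper_force: 66.5
```

drive_tool([
  [[0,0,0.05],[0,0,0],0.5],
  [[0,0,0.05],[0,0,0],0.5],
  [[0,0,0.05],[0,0,0],0.5],
  [[0,0,0.05],[0,0,0],0.5],
  [[0,0,0.03],[0,0,0],0.5],
  [[0,0,0.03],[0,0,0],0.5],
  [[0,0,0],[0,0,0],0.5],
  [[0,0,0],[0,0,0],0.5],
])

```text
clock: 13.45
eef_pos: [0.5494, -0.0029, 0.0616]
orientation: [0.033, 0.999, -0.0, 0.001]
contact_force: [-0.1, -0.3, 5.5]
finger_gap: 0.061
gripper_force: 70.1
```

drive_tool([
  [[0,0,0.03],[0,0,0],0.5],
  [[0,0,0.03],[0,0,0],0.5],
  [[0,0,0],[0,0,0],0.5],
  [[0,0,0],[0,0,0],0.5],
  [[0,0,0],[0,0,0],0.5],
  [[0,0,0],[0,0,0],0.5],
  [[0,0,0],[0,0,0],0.5],
  [[0,0,0],[0,0,0],0.5],
])

```text
clock: 14.45
eef_pos: [0.5501, -0.0029, 0.0614]
orientation: [0.033, 0.999, -0.0, 0.002]
contact_force: [-1.3, -0.8, 10.9]
finger_gap: 0.0614
gripper_force: 72.6
```

drive_tool([
  [[0,0,-0.06],[0,0,0],0.3],
  [[0,0,0],[0,0,0],-0.3],
  [[0,0,0],[0,0,0],-1],
  [[0,0,0],[0,0,0],-1],
  [[0,0,-0.4],[0,0,0],-1],
  [[0,0,-0.8],[0,0,0],-1],
  [[0,0,-1],[0,0,0],-1],
  [[0,0,-1],[0,0,0],-1],
])

```text
clock: 15.45
eef_pos: [0.5486, -0.0025, 0.1412]
orientation: [0.033, 0.999, 0.0, 0.0]
contact_force: [0.4, 0.4, -0.6]
finger_gap: 0.0856
gripper_force: 0.0
```

```bash
python3 - <<'E'
from h import *
st=get_state();s=snapshot('wrist');save('w6',s);pickle.dump(st,open('pics/st6.pkl','wb'));c=snapshot('scene');save('scene6',c)
print(st['eef_pos']);print(rim(s,st,[.549,-.003],.066)[:3]);print(rim(s,st,[.549,-.003],.050)[:3])
plan([.5477,-.264,.15],-.064)
i=cv2.resize(s['img'][90:390,130:430],(400,400),interpolation=cv2.INTER_CUBIC);j=cv2.resize(c['img'][180:270,260:350],(400,400),interpolation=cv2.INTER_CUBIC);cv2.imwrite('pics/v6.png',np.hstack([i,j])[:,:,::-1])
E
```

```text
[ 0.5485511  -0.00245368  0.14115039]
[[ 3.22916416e+04  5.50000000e-01 -4.00000000e-03]
 [ 3.18603872e+04  5.51000000e-01 -4.00000000e-03]
 [ 3.17770512e+04  5.50000000e-01 -5.00000000e-03]]
[[ 3.06758006e+04  5.59000000e-01 -6.00000000e-03]
 [ 3.06724206e+04  5.59000000e-01 -5.00000000e-03]
 [ 3.06603290e+04  5.57000000e-01 -4.00000000e-03]]
cur tool [ -0.56 -10.44  -0.23] aligned [ -0.55 -10.44  -0.24] turn [-0.01  0.43 -0.07] t 15.55 gap 0.0852
```

View pics/v6.png

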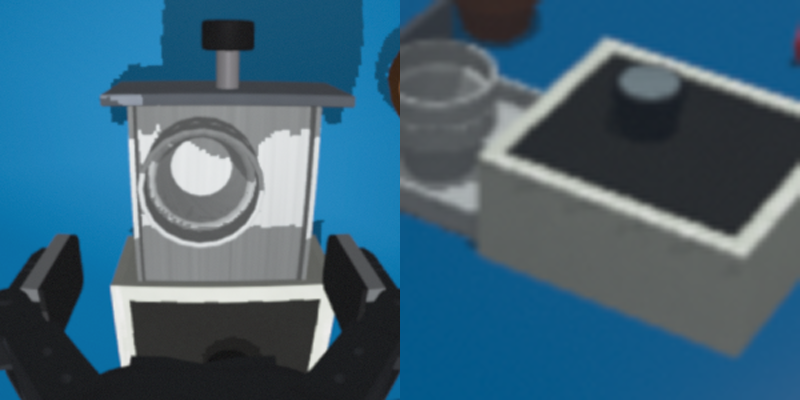

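The picture shows cup A seated upright in the tray cup: one rim at crop (200,183) on the left, and a straight two-step stack at (445,110) on the right.

```bash
python3 - <<'E'
from h import *
print(get_state()['joint_pos'].round(2) if hasattr(get_state()['joint_pos'],'round') else get_state()['joint_pos'])
b=load('top3');print('bottle',at(b,406,266,.138)); plan([.5477,-.264,.16],-.588)
E
```

```text
[-0.11  0.13  1.54  0.    1.47 -1.61]
bottle [ 0.44275602 -0.29878845  0.138     ]
cur tool [ -0.56 -10.44  -0.63] aligned [-5.69 -8.76 -0.64] turn [ 0.11  0.43 29.95] t 15.55 gap 0.0852
```

drive_tool([
  [[0,0,-0.4],[0,0,10],-1],
  [[0,0,-0.24],[0,0,10],-1],
  [[0,0,0],[0,0,10],-1],
  [[-0.57,-0.88,0],[0,0,0],-1],
  [[-0.57,-0.88,0],[0,0,0],-1],
  [[-0.57,-0.88,0],[0,0,0],-1],
  [[-0.57,-0.88,0],[0,0,0],-1],
  [[-0.57,-0.88,0],[0,0,0],-1],
])

```text
clock: 16.55
eef_pos: [0.5462, -0.1342, 0.1547]
orientation: [0.29, 0.957, 0.0, -0.001]
contact_force: [-0.2, 0.3, -0.1]
finger_gap: 0.0851
gripper_force: 0.0
```

drive_tool([
  [[-0.57,-0.88,0],[0,0,0],-1],
  [[-0.57,-0.88,0],[0,0,0],-1],
  [[-0.57,-0.88,0],[0,0,0],-1],
  [[-0.57,-0.88,0],[0,0,0],-1],
  [[-0.56,-0.84,0],[0,0,0],-1],
  [[0,0,0.5],[0,0,0],-1],
  [[0,0,0],[0,0,0],-1],
  [[0,0,0],[0,0,0],-1],
])

```text
clock: 17.55
eef_pos: [0.5452, -0.2626, 0.1431]
orientation: [0.29, 0.957, 0.0, -0.0]
contact_force: [-0.3, 0.1, -0.2]
finger_gap: 0.0857
gripper_force: 0.0
```

```bash
python3 - <<'E'
from h import *
st=get_state();s=snapshot('wrist');save('w7',s);print(st['eef_pos']);r=rim(s,st,[.5477,-.264],.044);print(r)
plan([r[0][1],r[0][2],.038],-.588)
b=load('top3');im=b['img'][210:236,366:396].astype(int);m=(im.max(2)-im.min(2)<40)&(im.min(2)>70);v,u=np.nonzero(m);print('top bbox centre',at(b,366+(u.min()+u.max())/2,210+(v.min()+v.max())/2,.04),np.ptp(u),np.ptp(v))
E
```

```text
[ 0.54519664 -0.26264582  0.14305079]
[[ 3.52679939e+04  5.47700000e-01 -2.68000000e-01]
 [ 3.47713706e+04  5.47700000e-01 -2.69000000e-01]
 [ 3.46061000e+04  5.46700000e-01 -2.68000000e-01]
 [ 3.43434094e+04  5.45700000e-01 -2.67000000e-01]]
cur tool [-0.19 -0.12  4.22] aligned [-0.19 -0.12  4.22] turn [ 0.02 -0.02  0.01] t 17.6 gap 0.0855
top bbox centre [ 0.54797815 -0.26514316  0.04      ] 25 24
```

drive_tool([
  [[-0.17,-0.1,0.8],[0,0,0],-1],
  [[0,0,0.9],[0,0,0],-1],
  [[0,0,0.9],[0,0,0],-1],
  [[0,0,0.8],[0,0,0],-1],
  [[0,0,0.6],[0,0,0],-1],
  [[0,0,0.22],[0,0,0],-1],
  [[0,0,0],[0,0,0],-1],
  [[0,0,0],[0,0,0],-1],
])

```text
clock: 18.6
eef_pos: [0.5481, -0.2685, 0.0391]
orientation: [0.29, 0.957, -0.0, 0.001]
contact_force: [1.1, 0.1, 0.7]
finger_gap: 0.0851
gripper_force: 0.0
```

drive_tool([
  [[0,0,0],[0,0,0],-0.5],
  [[0,0,0],[0,0,0],0],
  [[0,0,0],[0,0,0],0.5],
  [[0,0,0],[0,0,0],0.5],
  [[0,0,0],[0,0,0],0.5],
  [[0,0,0],[0,0,0],0.5],
  [[0,0,0],[0,0,0],0.5],
  [[0,0,0],[0,0,0],0.5],
])

```text
clock: 19.6
eef_pos: [0.5483, -0.2687, 0.0395]
orientation: [0.29, 0.957, -0.0, 0.001]
contact_force: [-0.2, -1.1, 5.7]
finger_gap: 0.0608
gripper_force: 67.8
```

```bash
python3 - <<'E'
from h import *
st=get_state();s=snapshot('wrist');save('w8',s);print(st['eef_pos'],st['finger_gap'],st['contact_force']);e=st['eef_pos'];r=rim(s,st,e,.044);print(r)
s6=load('w6');st6=pickle.load(open('pics/st6.pkl','rb'));o=r[0][1:]-e[:2];print(o)
plan([.550-o[0],-.004-o[1],.16],-.588)
E
```

```text
[ 0.54827061 -0.26866947  0.03946692] 0.06076290522569766 [-0.20691446 -1.08030802  5.68297439]
[[ 3.13439833e+04  5.47300000e-01 -2.68700000e-01]
 [ 3.11331020e+04  5.48300000e-01 -2.68700000e-01]
 [ 3.05921545e+04  5.47300000e-01 -2.69700000e-01]
 [ 2.98101761e+04  5.48300000e-01 -2.69700000e-01]]
[-9.70605535e-04 -3.05296422e-05]
cur tool [ 5.78  8.87 -4.84] aligned [ 5.78  8.87 -4.82] turn [ 0.01  0.16 -0.05] t 19.65 gap 0.0609
```

drive_tool([
  [[0,0,-0.3],[0,0,0],0.5],
  [[0,0,-0.8],[0,0,0],0.5],
  [[0,0,-1],[0,0,0],0.5],
  [[0,0,-1],[0,0,0],0.5],
  [[0.3,0.4,-1],[0,0,0],0.5],
  [[0.5,0.77,-0.7],[0,0,0],0.5],
  [[0.6,0.9,0],[0,0,0],0.5],
  [[0.6,0.9,0],[0,0,0],0.5],
])

```text
clock: 20.65
eef_pos: [0.5469, -0.1767, 0.1588]
orientation: [0.29, 0.957, 0.0, 0.0]
contact_force: [0.2, -0.5, -0.5]
finger_gap: 0.0611
gripper_force: 67.2
```

drive_tool([
  [[0.6,0.95,0],[0,0,0],0.5],
  [[0.6,0.95,0],[0,0,0],0.5],
  [[0.6,0.95,0],[0,0,0],0.5],
  [[0.6,0.95,0],[0,0,0],0.5],
  [[0.6,0.9,0],[0,0,0],0.5],
  [[0.5,0.8,0],[0,0,0],0.5],
  [[0.28,0.4,0],[0,0,0],0.5],
  [[0,0,0],[0,0,0],0.5],
])

```text
clock: 21.65
eef_pos: [0.5501, -0.0026, 0.1582]
orientation: [0.289, 0.957, -0.0, -0.0]
contact_force: [-0.1, 0.5, -0.5]
finger_gap: 0.0607
gripper_force: 67.2
```

```bash
python3 - <<'E'
from h import *
st=get_state();s=snapshot('wrist');save('w9',s);print(st['eef_pos'],st['finger_gap'],st['contact_force']);e=st['eef_pos']
print('held',rim(s,st,e,e[2]+.0045)[:2]);print('stack',rim(s,st,[.55,-.004],.066))
plan([.5505,-.004,.082],-.588)
E
```

```text
[ 0.55010718 -0.0025528   0.15819695] 0.06074527800712275 [-0.12874993  0.4975436  -0.52179744]
held [[ 3.01044751e+04  5.50100000e-01 -2.60000000e-03]
 [ 3.00138421e+04  5.49100000e-01 -2.60000000e-03]]
stack [[ 2.24783065e+04  5.55000000e-01 -9.00000000e-03]
 [ 2.23680817e+04  5.47000000e-01 -2.00000000e-03]
 [ 2.20866622e+04  5.55000000e-01 -8.00000000e-03]
 [ 2.19803648e+04  5.56000000e-01 -8.00000000e-03]]
cur tool [-0.02 -0.01  3.05] aligned [-0.02 -0.02  3.05] turn [-0.03  0.01 -0.01] t 21.7 gap 0.061
```

drive_tool([
  [[-0.02,-0.02,0.7],[0,0,0],0.5],
  [[0,0,0.7],[0,0,0],0.5],
  [[0,0,0.4],[0,0,0],0.5],
  [[0,0,0.3],[0,0,0],0.5],
  [[0,0,0.3],[0,0,0],0.5],
  [[0,0,0.2],[0,0,0],0.5],
  [[0,0,0.2],[0,0,0],0.5],
  [[0,0,0.1],[0,0,0],0.5],
])

```text
clock: 22.7
eef_pos: [0.5506, -0.0041, 0.0854]
orientation: [0.29, 0.957, 0.0, 0.0]
contact_force: [0.0, -0.4, -1.3]
finger_gap: 0.0609
gripper_force: 67.2
```

drive_tool([
  [[0,0,0.05],[0,0,0],0.5],
  [[0,0,0.05],[0,0,0],0.5],
  [[0,0,0.05],[0,0,0],0.5],
  [[0,0,0.04],[0,0,0],0.5],
  [[0,0,0.04],[0,0,0],0.5],
  [[0,0,0],[0,0,0],0.5],
  [[0,0,0],[0,0,0],0.5],
  [[0,0,0],[0,0,0],0.5],
])

```text
clock: 23.7
eef_pos: [0.5506, -0.0042, 0.0799]
orientation: [0.29, 0.957, 0.0, 0.0]
contact_force: [-0.6, -0.4, -1.5]
finger_gap: 0.0607
gripper_force: 67.2
```

drive_tool([
  [[0,0,0.04],[0,0,0],0.5],
  [[0,0,0.03],[0,0,0],0.5],
  [[0,0,0.03],[0,0,0],0.5],
  [[0,0,0],[0,0,0],0.5],
  [[0,0,0],[0,0,0],0.5],
  [[0,0,0],[0,0,0],0.5],
  [[0,0,0],[0,0,0],0.5],
  [[0,0,0],[0,0,0],0.5],
])

```text
clock: 24.7
eef_pos: [0.5506, -0.0041, 0.0775]
orientation: [0.29, 0.957, 0.0, 0.0]
contact_force: [-2.1, 0.1, 2.8]
finger_gap: 0.0608
gripper_force: 68.8
```

Contact came at the expected seated height. One slight press, then release and retreat.

drive_tool([
  [[0,0,0.04],[0,0,0],0.5],
  [[0,0,0.04],[0,0,0],0.5],
  [[0,0,0],[0,0,0],0.5],
  [[0,0,0],[0,0,0],0.5],
  [[0,0,0],[0,0,0],0.5],
  [[0,0,0],[0,0,0],0.5],
  [[0,0,0],[0,0,0],0.5],
  [[0,0,0],[0,0,0],0.5],
])

```text
clock: 25.7
eef_pos: [0.5517, -0.0041, 0.0772]
orientation: [0.29, 0.957, 0.001, 0.002]
contact_force: [-1.5, 1.1, 7.6]
finger_gap: 0.0611
gripper_force: 70.8
```

drive_tool([
  [[0,0,-0.05],[0,0,0],0.3],
  [[0,0,0],[0,0,0],-0.3],
  [[0,0,0],[0,0,0],-1],
  [[0,0,0],[0,0,0],-1],
  [[0,0,-0.4],[0,0,0],-1],
  [[0,0,-0.8],[0,0,0],-1],
  [[0,0,-1],[0,0,0],-1],
  [[0,0,-1],[0,0,0],-1],
])

```text
clock: 26.7
eef_pos: [0.5506, -0.0043, 0.1578]
orientation: [0.29, 0.957, 0.0, 0.0]
contact_force: [0.8, 0.1, 0.2]
finger_gap: 0.0853
gripper_force: 0.0
```

drive_tool([
  [[0,0.9,-1],[0,0,0],-1],
  [[0,0.9,-0.5],[0,0,0],-1],
  [[0,0.9,0],[0,0,0],-1],
  [[0,0.9,0],[0,0,0],-1],
  [[0,0.9,0],[0,0,0],-1],
  [[0,0.9,0],[0,0,0],-1],
  [[0,0.5,0],[0,0,0],-1],
  [[0,0,0],[0,0,0],-1],
])

```text
clock: 27.7
eef_pos: [0.6324, 0.1192, 0.1929]
orientation: [0.29, 0.957, -0.0, -0.001]
contact_force: [-0.3, 0.1, -0.3]
finger_gap: 0.0855
gripper_force: 0.0
```

```bash
python3 - <<'E'
from h import *
c=snapshot('scene');save('scene9',c);b=snapshot('top');save('top9',b)
i=cv2.resize(c['img'][170:260,240:330],(400,400),interpolation=cv2.INTER_CUBIC);j=cv2.resize(b['img'][165:265,230:330],(400,400),interpolation=cv2.INTER_CUBIC);cv2.imwrite('pics/v9.png',np.hstack([i,j])[:,:,::-1])
for z in (.006,.05,.066,.082): print(z,'scene crop px',((np.array(px(c,[.550,-.004,z]))-[240,170])*400/90).round())
E
```

```text
0.006 scene crop px [122. 206.]
0.05 scene crop px [121. 139.]
0.066 scene crop px [120. 114.]
0.082 scene crop px [120.  89.]
```

View pics/v9.png

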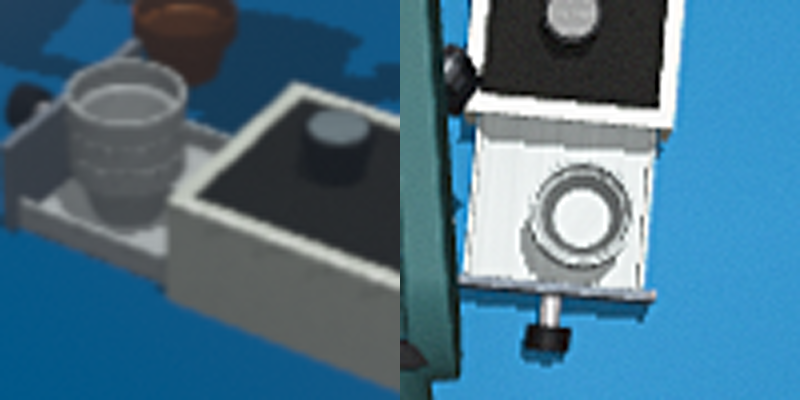

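The stack is upright in the open tray. Its top rim is at crop (127,90), matching row 89 predicted for a fully seated stack, and the tray is still out.

```bash
python3 -c "
from workcell import job_done;print(job_done())"
```

```text
the job is handed in; nothing more can be done
None
```

The tray is pulled out to its stop and stays out, both loose aluminium cups are nested in the tray cup as one upright stack at the fully seated height, and the job was handed in at about 28 s.

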